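Unload the mould frame from the hold-down press

ROBOT

A 6-joint arm with a two-finger parallel gripper is mounted at the origin on a cart in front of the work surface, level with it; the furniture and walls round the work are solid. World frame = base frame: x ahead of the robot, y to its left, z up, the work surface at z = 0. Lengths are in mm, angles in rad, forces in N, time in s.
With the tool pointing down it reaches from about 300 to 750 mm from the base axis. Payload 8.5 kg.
Tool frame: the origin (TCP) lies at the very end of the fingers, on their centre line; the grasp point (between the pads) lies 19 mm behind it; z points along the fingers, y is the line along which they close (so a half turn about z gives the same grasp; the last joint's range is limited). The gripper opens to 88 mm and grips with 3 to 60 N. Pads are 18 mm wide; open, the fingers measure 123 mm over their backs; the gripper's body (75 mm by 187 mm) begins 45 mm behind the grasp point.
Start: joints at [-1.504, 0.381, 1.297, -0, 1.464, -0.215], TCP at [152.941, -528.289, 238.748] pointing down, gripper open.
Joint ranges: [-3.11, 3.11], [-0.89, 2.33], [0.22, 2.48], [-1.42, 4.56], [0.17, 2.85], [-2.88, 2.88]. Speed limits (rad/s): [2.39, 2.39, 3.14, 3.14, 3.14, 3.14].

INTERFACE

Orientations are given as [roll, pitch, yaw] about the fixed x, y, z axes, in that order (R = Rz(yaw) Ry(pitch) Rx(roll)).
In Python, from bench import r gives the robot as it stands. The module is installed in compiled form; this text tells all that it offers. Calls block until the motion is done:
- r.move_to(position, orientation): joint-space move of the TCP to a pose.
- r.move_straight(position, rot=None, vel=150, guard=None): straight line of the TCP; rot=None keeps the orientation; vel is the mean speed in mm/s. With guard (N) it stops when the force on the tool has changed by that much, and returns True; else False.
- r.set_joints(angles): joint-space move.
- r.let_go() and r.gripper_close(f_grip=None): open the fingers fully, or close them until they stop; f_grip is the grip in N (None keeps the last).
- r.dwell(seconds).
- r.ik(position, orientation): joint angles nearest the present ones, or None.
- r.camera(name): name is "side" or "top" or "wrist"; returns the picture (420x560x3 uint8, red, green, blue); there is no depth.
- r.calibration(name): a dict with "fx", "fy", "cx", "cy" (pixels), "k1" (the pictures are not rectified: a ray, as slopes to the right and down, at radius r is drawn at 1 + k1 r^2 times it, then the intrinsics apply), "pose" (4x4, takes a point from camera to world coordinates); the wrist camera has in their place "mount" (4x4, takes a point from camera to tool coordinates, whose origin is the TCP and whose axes are the flange's). Camera axes: x right, y down, z forward; pixel columns grow to the right and rows downward; lengths in mm; the calibration is good to about 2 mm. A picture is of the moment at which its call begins: read the wrist's pose just before it. calibration takes no time and is no camera call.
A pose or a line that the arm cannot do raises r.MotionError and nothing moves.
- r.finish_job(): hands the job in; it is judged then, once.
Trained networks look in the newest picture that a camera, given by its name, has taken for a name from the list of things; names that differ only in an ending like _2 or _b are one class to them, and where a whole thing is asked for, a point or a joint stands for the part that bears it (a point fixed in the world has none). Each returns a list of dicts, best first, with "confidence" (0 to 1); they miss things now and then, are a little off and sometimes report something else, mostly with a low value. They report only what shows in the picture. A call takes as long as a camera call. They do not tell look-alikes from the thing itself.
- r.outline_of(camera, query): "pixels" (420x560 bool, what is visible of it) and "bbox" ([left, top, right, bottom] in pixels, round what is visible of it).
Readings, each from a call of its own:
- r.current_time(): time.
- r.current_qpos(): joint angles.
- r.current_qd(): joint speeds.
- r.current_effort(): joint torques, N m.
- r.current_ee_pos(): TCP position.
- r.current_ee_rot(): TCP orientation.
- r.current_wrist_force(): force on the tool from outside, world axes, zero at the start.
- r.current_wrist_torque(): the same for the moment, N m.
- r.current_opening(): finger opening in mm.
- r.current_grasp_force(): force on a finger pad.
Only numpy, scipy, OpenCV 4.12 (cv2) and the standard library are available. Lean on these libraries where they do the work, as an engineer would, in place of code of your own. Each camera call takes 0.05 s, during which the arm holds its last target. There are 200 camera calls.

TASK

Unload the bench press: take the tongs off the pale soldering board and lay them flat on the bench, swing the press's hinged hold-down bar up and over until it stays back by itself, and then slide the metal mould frame, flat and without lifting it, along the bed and out onto the soldering board until it lies wholly and squarely on it. The tongs must be off the board and the bar back before the frame is slid out; leave the bar standing back and do not disturb the other things on the bench.

Things in the scene. Friction and masses are not known exactly. Their poses are not given: they have to be found in the camera images.
- press: Green cast bench press, fixed. Base x -52 to +66 mm, y -70 to +70 mm, 15 mm thick. Origin: on the bench (z = 0) under the middle of the bed; z up; its x points away from the robot (turned 0.04 to 0.26 rad to the left). At the back stand two hinge lugs, x 45 to 63 mm, y -21 to +21 mm, up to z = 59 mm.
- bed_mid (a point): Middle of the press's bed, on its surface, 15 mm above the bench, straight above the press's origin. Two steel rails run along the press's y over its whole 140 mm: inner faces at x = -36 and +36 mm, 10 mm wide, tops 27 mm above the bench. The bed between them is open at both ends (y = +70 and -70 mm).
- bar_hinge (a point): Middle of the hold-down bar's hinge pin, at x = 54, y = 0, z = 50 mm in the press's frame; the pin runs along the press's y. Does not move with the bar.
- bar_handle (a point): Middle of the bar's cross handle: a round rod 100 mm long, parallel to the hinge pin, with a red grip 14 mm thick and 35 mm long on each end (15 to 50 mm from the middle), 132 mm from the pin at the bar's free end; moves with the bar. Bar down: 50 mm above the bench, 26 mm off the base's near edge, open beneath. The bar is 22 mm wide and 12 mm thick, with a boss 34 mm wide over its foot.
- bar (a joint): Angle of the 0.4 kg hold-down bar: 0 = level, its round foot (32 mm wide, 54 mm from the pin) on the mould; grows as the handle swings up and away from the robot. About 2 N at the handle lift it. Below about 1.57 rad (upright, its balance point) it falls back; beyond, it falls on to its stop at 1.95 rad, handle then about 170 mm above the bench. With no mould under it, it sinks to -0.06.
- mould_frame: Aluminium frame with a blue rubber mould in it, 70 mm (x) by 95 mm (y) by 20 mm high, about 0.3 kg, rigid. Lies on the bed between the rails (1 mm play each side), long side along them, up to 6 mm off the bed's middle. The rubber lies 4 mm below the rim: the bar's foot stands inside the rim and holds the frame in until the bar is lifted. Origin: middle of the underside, z up.
- solder_board: Pale ceramic soldering board, 120 mm (x) by 151 mm (y) by 13 mm thick, does not shift. Lies against one open end of the bed (the press's +y or -y end, it varies), about 1 mm gap, its y along the rails, its middle 147 mm from the press's middle; its top is 2 mm below the bed. The bench beyond its outer end is free for 60 mm. Origin: middle of the underside, z up.
- tongs: Dark steel tongs, like pliers, lying flat on the soldering board, across it or askew; 48 mm (x) by 150 mm (y) by 10 mm thick, rigid, about 0.12 kg. Jaws towards their -y. Between y = -18 and +10 mm the outsides of the two handles are parallel, 46 mm apart: take them there, across x. Origin: middle of the underside, z up.
- foil_box: Clear open box with a lump of yellow foil in it, 50 x 56 x 36 mm, bystander, stands beyond the other open end of the press's bed, some 45 mm from it. Origin: middle of the underside.
- lamp_head (a point): Middle of the dark end of the room's desk lamp head, which hangs behind the press, 150 to 260 mm above the bench; it reaches about 75 mm towards the robot and 85 mm to either side of this point. Fixed; keep the hand clear of it when the bar goes over.
- steel_block: Small dark steel block, 38 x 44 x 22 mm, bystander on the robot's side of the press. Origin: middle of the underside.
- bur_block: Grey metal block with upright burs in it, 30 x 62 x 54 mm, bystander. Origin: middle of the underside.
- gold_tin: Low round brass-coloured tin, 67 mm across, 20 mm high, bystander behind the press. Origin: middle of the underside.
- forming_block: Dark steel block with hollows in it, 58 x 68 x 43 mm, bystander behind the press. Origin: middle of the underside.
- pliers_nose: Bright steel long-nosed pliers lying flat, 52 x 125 x 10 mm, bystander on the robot's side to the right. Origin: middle of the underside, jaws towards their -y.
- bowl_stack: Pile of three metal bowls, 106 mm across and 61 mm high, bystander at the right. Origin: middle of the underside.
Mind the look-alikes: they are no part of the job. Of the things like the mould_frame, leave any that is red; of the rest the larger one is meant.

How it is judged (in metres and radians):
On the way:
1. the tongs lie flat on the bench, off the board and let go, and the bar stands back past its balance point, with the mould frame still in the press (height (world z) of tongs below 0.008 m and angle between tongs's own z axis and vertical below 0.12 rad and contact force between tongs and solder_board below 0.02 N and contact force between tongs and press below 0.02 N and linear speed of tongs below 0.01 m/s and contact force between tongs and the fingers below 0.02 N and value of joint bar above 1.8 rad and horizontal distance between mould_frame and press below 0.03 m), for 0.2 s.
At the end, for the whole second after the job is handed in: The mould frame lies at rest flat on the soldering board, wholly on it (its middle within 26 mm across and 30 mm along of the board's middle) and square to within 20 degrees; the tongs lie flat on the bench, touching neither board nor press; the bar stands back at its stop (over 1.8 rad) (x of mould_frame in the frame of solder_board between -0.0265 and 0.0265 m and y of mould_frame in the frame of solder_board between -0.03 and 0.03 m and angle between the y axis of mould_frame and the y axis of solder_board, either way round below 0.35 rad and angle between mould_frame's own z axis and vertical below 0.06 rad and height (world z) of mould_frame below 0.018 m and linear speed of each of mould_frame, tongs below 0.01 m/s and height (world z) of tongs below 0.008 m and angle between tongs's own z axis and vertical below 0.12 rad and contact force between tongs and solder_board below 0.02 N and contact force between tongs and press below 0.02 N and contact force between tongs and the fingers below 0.02 N and value of joint bar above 1.8 rad).
It fails at once if the mould frame is lifted or tipped (height (world z) of mould_frame above 0.03 m or angle between mould_frame's own z axis and vertical above 0.3 rad).
It fails at once if the frame shoves the tongs (contact force between mould_frame and tongs above 0.3 N).
It fails at once if a bystander is pushed out of its place by more than 20 mm (distance of any of foil_box, steel_block, bur_block, gold_tin, forming_block, pliers_nose, bowl_stack from where it was at the start of the episode above 0.02 m).
It fails at once if a bystander is tipped (angle between any of foil_box, steel_block, bur_block, gold_tin, forming_block, pliers_nose, bowl_stack's own z axis and vertical above 0.4 rad).
It also fails if it takes over 69 s, if anything falls off the work surface, if the arm or the gripper's body presses on something with over 40 N, if the wrist force passes 120 N, or if a joint passes its speed limit or range.

## Working session

There is one attempt and no reset: what is moved stays moved. The work goes in short steps, each a Python script; the robot and the scene stay as the last script left them, time stands still between calls to the robot, and variables do not carry over. Pictures are saved under pics/ and viewed, at most 13 in all, crops included, and the job is handed in when it is done.

```bash
mkdir -p pics
cat > h.py <<'E'
import numpy as np, cv2
from bench import r
def ray(cam,uv):
    c=r.calibration(cam); x=(uv[0]-c['cx'])/c['fx']; y=(uv[1]-c['cy'])/c['fy']
    a,b=x,y
    for _ in range(20):
        s=1+c['k1']*(a*a+b*b); a,b=x/s,y/s
    T=np.array(c['pose']); return T[:3,3],T[:3,:3]@np.array([a,b,1.])
def at(cam,uv,z):
    o,d=ray(cam,uv); return o+d*(z-o[2])/d[2]
def proj(cam,p):
    c=r.calibration(cam); T=np.array(c['pose']); q=T[:3,:3].T@(np.array(p)-T[:3,3])
    a,b=q[0]/q[2],q[1]/q[2]; s=1+c['k1']*(a*a+b*b)
    return np.array([c['fx']*a*s+c['cx'],c['fy']*b*s+c['cy']])
def save(img,name): cv2.imwrite('pics/'+name,cv2.cvtColor(img,cv2.COLOR_RGB2BGR))
E
python3 - <<'E'
from h import *
np.set_printoptions(precision=1,suppress=True)
for cam in('top','side'):
    im=r.camera(cam); save(im,cam+'0.png'); print(cam,np.array(r.calibration(cam)['pose']).round(2).tolist())
    for q,z in [('press',15),('mould_frame',35),('solder_board',13),('tongs',18),('bar_handle',50),('lamp_head',200),('foil_box',18),('steel_block',22),('pliers_nose',10),('bowl_stack',30),('bur_block',40),('gold_tin',20),('forming_block',43)]:
        for d in r.outline_of(cam,q)[:3]:
            if d['confidence']<.3: continue
            m=d['pixels']; cs,_=cv2.findContours(m.astype(np.uint8),0,1)
            (c,s,a)=cv2.minAreaRect(max(cs,key=cv2.contourArea)); box=cv2.boxPoints((c,s,a))
            print(q,round(d['confidence'],2),d['bbox'],m.sum(),'c',np.array(c),at(cam,c,z)[:2],'corners',np.array([at(cam,b,z)[:2] for b in box]).round().tolist())
E
```

```text
top [[-0.03, -0.99, 0.15, 402.83], [-1.0, 0.03, 0.04, -218.08], [-0.04, -0.15, -0.99, 992.5], [0.0, 0.0, 0.0, 1.0]]
press 0.82 [236.7, 193.2, 296.8, 255.4] 2100 c [265.9 222.8] [ 515.7 -139.5] corners [[583.0, -57.0], [602.0, -199.0], [450.0, -220.0], [431.0, -81.0]]
press 0.66 [211.4, 149.1, 236.5, 175.0] 481 c [225.3 159.8] [688.2 -34.2] corners [[691.0, 14.0], [738.0, -34.0], [686.0, -82.0], [640.0, -35.0]]
mould_frame 0.96 [149.9, 223.3, 181.2, 247.0] 588 c [165.3 236. ] [487.4 118.1] corners [[466.0, 159.0], [521.0, 153.0], [509.0, 77.0], [454.0, 84.0]]
mould_frame 0.93 [356.2, 268.0, 382.5, 305.1] 631 c [370.1 286.7] [ 347.5 -393.7] corners [[366.0, -353.0], [393.0, -399.0], [329.0, -434.0], [303.0, -389.0]]
mould_frame 0.9 [246.6, 201.9, 285.9, 234.2] 638 c [276.8 217.4] [ 526.1 -169. ] corners [[560.0, -150.0], [562.0, -184.0], [492.0, -188.0], [491.0, -154.0]]
solder_board 0.74 [290.3, 181.8, 354.4, 238.2] 2366 c [321.7 210.2] [ 544.2 -284.7] corners [[592.0, -201.0], [617.0, -351.0], [497.0, -367.0], [473.0, -220.0]]
solder_board 0.51 [233.4, 191.8, 298.7, 255.7] 2213 c [266.1 222.7] [ 516.1 -139.8] corners [[582.0, -54.0], [605.0, -199.0], [452.0, -223.0], [429.0, -82.0]]
tongs 0.86 [294.2, 199.0, 354.5, 215.7] 169 c [308.2 204.9] [ 558.3 -250.2] corners [[554.0, -220.0], [576.0, -226.0], [562.0, -280.0], [541.0, -275.0]]Traceback (most recent call last):
  File "<stdin>", line 6, in <module>
ValueError: it knows: bar, bar_handle, bar_hinge, bed_mid, bowl_stack, bur_block, foil_box, forming_block, gold_tin, mould_frame, pliers_nose, press, solder_board, steel_block, tongs
```

Run:
```python
from h import *
np.set_printoptions(precision=1,suppress=True)
print(np.array(r.calibration('side')['pose']).round(2).tolist())
t=r.camera('top');s=r.camera('side'); save(s,'side0.png')
save(cv2.resize(t[120:345,120:420],None,fx=2.66,fy=2.66,interpolation=cv2.INTER_CUBIC),'top0c.png')
for cam in('top','side'):
    for q,z in [('tongs',18),('bar_handle',50),('bar',50),('foil_box',18),('steel_block',22),('pliers_nose',10),('bowl_stack',30),('bur_block',40),('gold_tin',20),('forming_block',43)]:
        for d in r.outline_of(cam,q)[:2]:
            if d['confidence']<.3: continue
            m=d['pixels']; cs,_=cv2.findContours(m.astype(np.uint8),0,1)
            (c,sz,a)=cv2.minAreaRect(max(cs,key=cv2.contourArea))
            print(cam,q,round(d['confidence'],2),d['bbox'],m.sum(),'c',at(cam,c,z)[:2])
```

```text
[[0.97, -0.09, 0.22, 302.64], [-0.24, -0.38, 0.89, -1229.74], [0.01, -0.92, -0.39, 615.84], [0.0, 0.0, 0.0, 1.0]]
top tongs 0.58 [295.9, 198.7, 346.3, 214.7] 122 c [ 557.5 -271. ]
top tongs 0.53 [235.9, 193.6, 297.1, 256.2] 2097 c [ 515.2 -140.4]
top bar_handle 0.8 [247.1, 191.2, 287.6, 255.1] 799 c [ 512.3 -141.1]
top bar 0.92 [252.1, 193.1, 290.7, 255.9] 788 c [ 504.1 -158.8]
top foil_box 0.95 [201.4, 217.8, 219.7, 239.6] 506 c [502.3   7.7]
top steel_block 0.65 [239.1, 279.0, 256.0, 297.4] 264 c [355.3 -88.5]
top pliers_nose 0.48 [302.0, 278.5, 313.6, 298.8] 91 c [ 351.8 -235.1]
top bowl_stack 0.57 [388.7, 160.6, 429.5, 202.3] 1383 c [ 613.5 -511.3]
top bowl_stack 0.46 [248.2, 203.8, 286.6, 234.2] 721 c [ 518.8 -106.6]
top bur_block 0.92 [247.4, 133.1, 278.0, 154.2] 348 c [ 711.6 -127.6]
top gold_tin 0.66 [212.9, 146.5, 235.8, 176.3] 488 c [687.4 -35.9]
top gold_tin 0.35 [176.2, 147.4, 206.4, 167.4] 130 c [708.5  91.1]
top forming_block 0.7 [238.5, 194.1, 297.4, 258.1] 2001 c [ 512.3 -141.8]
top forming_block 0.49 [176.1, 149.1, 205.4, 163.3] 77 c [695.7  84.4]
side bar_handle 0.63 [225.8, 228.0, 287.7, 256.8] 640 c [ 510.3 -140.7]
side bar 0.67 [225.8, 229.5, 288.8, 260.2] 756 c [ 506.5 -146.3]
side foil_box 0.69 [283.2, 263.9, 303.4, 298.7] 281 c [ 556.9 -301.7]
side foil_box 0.58 [235.1, 216.0, 259.4, 236.6] 412 c [506.    8.5]
side steel_block 0.5 [182.9, 242.6, 206.2, 255.6] 254 c [ 355.1 -103.5]
side pliers_nose 0.9 [158.1, 279.1, 215.6, 303.8] 313 c [ 328.5 -255.9]
side bowl_stack 0.84 [320.8, 306.6, 355.3, 354.0] 880 c [ 589.9 -509.8]
side bur_block 0.49 [327.6, 229.6, 344.8, 253.5] 271 c [ 708.1 -168.1]
side gold_tin 0.59 [250.2, 240.1, 283.1, 259.8] 435 c [ 531.5 -152. ]
side gold_tin 0.5 [304.1, 220.8, 326.6, 234.8] 298 c [687.4 -50.3]
side forming_block 0.71 [292.3, 207.6, 316.3, 223.1] 150 c [672.   20.3]
side forming_block 0.3 [326.7, 229.6, 344.5, 252.5] 218 c [ 706.2 -172.5]
```

View pics/top0c.png

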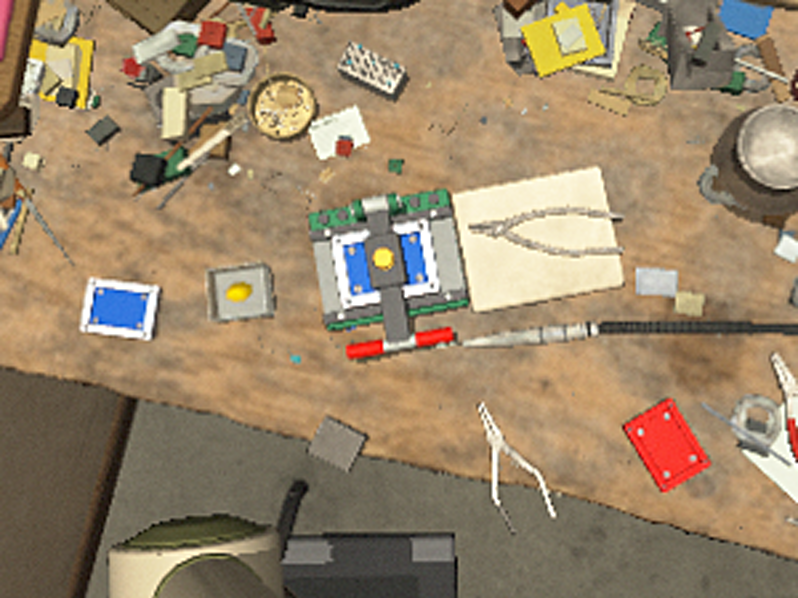

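View pics/side0.png

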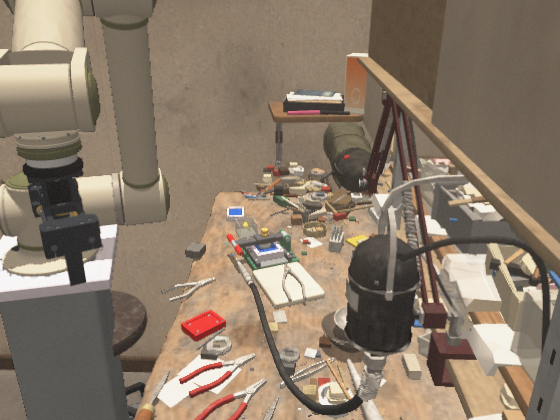

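Candidates for the mould frame, in top-crop pixels, are blue at (120,308), red at (665,445), and blue in the press at (385,262). The red one is excluded and the left blue one is smaller, so it's the one in the press, under the bar. The crop already shows this. The board is at the press's right (-y) end, and the tongs' jaws point at the press (tip 470,228; handle ends 620,217 and 622,252).

Next I need the lamp position and refined poses.

Run:
```python
from h import *
np.set_printoptions(precision=1,suppress=True)
t=cv2.imread('pics/top0.png')
cv2.imwrite('pics/topfull.png',cv2.resize(t[0:300],(800,429)))
cr=lambda u,v:(u/2.66+120,v/2.66+120)
for n,p,z in [('tip',(470,228),18),('h1',(620,217),18),('h2',(622,252),18),('bTL',(455,194),13),('bTR',(600,167),13),('bBR',(623,285),13),('bBL',(473,312),13),
  ('fTL',(333,235),35),('fTR',(430,219),35),('fBR',(439,291),35),('fBL',(345,307),35),('gL',(347,351),50),('gR',(453,334),50),('hinge',(376,205),50),
  ('railBL',(326,325),20),('railBR',(467,300),20)]:
    print(n,at('top',cr(*p),z)[:2])
```

```text
tip [ 557.2 -220.5]
h1 [ 563.1 -366.1]
h2 [ 528.9 -366.1]
bTL [ 592.3 -206.9]
bTR [ 614.3 -350. ]
bBR [ 497.4 -366.1]
bBL [ 475.8 -220.7]
fTL [552.1 -88.9]
fTR [ 564.5 -182.5]
fBR [ 495.  -189.1]
fBL [482.5 -99.4]
gL [ 440.3 -102.5]
gR [ 453.2 -201.5]
hinge [ 577.2 -132.2]
railBL [467.  -78.9]
railBR [ 487.  -215.3]
```

View pics/topfull.png

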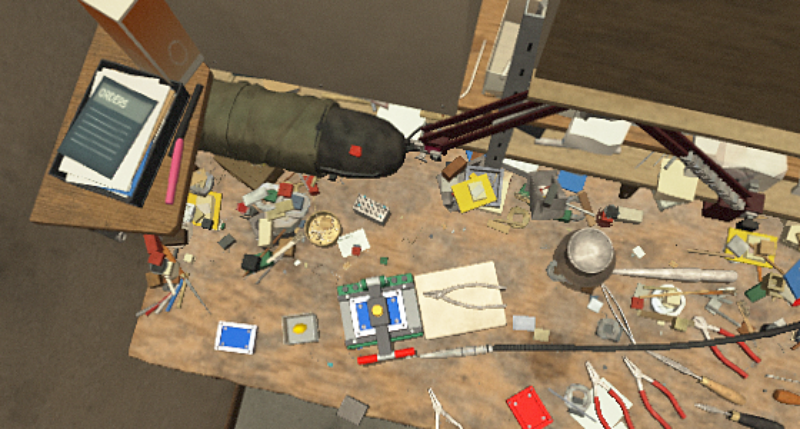

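The lamp head is at full-top (360,140) and side (350,165). The press pose from the board and handle agrees, at about (523.5,-140.3) with yaw 0.142. I'll hover over the tongs and check with the wrist camera.

```bash
cat >> h.py <<'E'
PI=np.pi
YAW=.142; P0=np.array([523.5,-140.3])
def W(x,y): c,s=np.cos(YAW),np.sin(YAW); return P0+[c*x-s*y,s*x+c*y]
from scipy.spatial.transform import Rotation as Ro
def wat(uv,z,T):
    c=r.calibration('wrist'); x=(uv[0]-c['cx'])/c['fx']; y=(uv[1]-c['cy'])/c['fy']; a,b=x,y
    for _ in range(20):
        s=1+c['k1']*(a*a+b*b); a,b=x/s,y/s
    M=T@np.array(c['mount']); d=M[:3,:3]@np.array([a,b,1.]); o=M[:3,3]; return o+d*(z-o[2])/d[2]
def pose():
    T=np.eye(4); T[:3,:3]=Ro.from_euler('xyz',r.current_ee_rot()).as_matrix(); T[:3,3]=r.current_ee_pos(); return T
E
python3 - <<'E'
from h import *
np.set_printoptions(precision=2,suppress=True)
o1,d1=ray('top',(252,98)); o2,d2=ray('side',(350,165))
s=np.linalg.lstsq(np.c_[d1,-d2],o2-o1,rcond=None)[0]; print('lamp',o1+d1*s[0],o2+d2*s[1])
for y in (1.494,1.494-PI): print(r.ik([552,-289.5,150],[PI,0,y]))
q=[r.ik([552,-289.5,150],[PI,0,y]) for y in (1.494,1.494-PI)]
y=[1.494,1.494-PI][int(np.argmin([abs(a[5]) if a is not None else 9 for a in q]))]; print(y)
r.move_to([552,-289.5,150],[PI,0,y])
T=pose(); im=r.camera('wrist'); save(im,'w1.png'); np.save('T1.npy',T); print(T, r.current_time(), r.current_opening())
for d in r.outline_of('wrist','tongs')[:2]:
    m=d['pixels']; cs,_=cv2.findContours(m.astype(np.uint8),0,1); b=cv2.boxPoints(cv2.minAreaRect(max(cs,key=cv2.contourArea)))
    print(d['confidence'],d['bbox'],[wat(p,20,T)[:2].round(1).tolist() for p in b])
E
```

```text
lamp [ 758.95 -132.63  230.78] [ 747.84 -129.86  225.9 ]
[-0.67  0.58  1.22  0.    1.34 -0.6 ]
[-0.67  0.58  1.22 -0.    1.34  2.55]
1.494
[[   0.08    1.      0.    551.55]
 [   1.     -0.08   -0.   -290.49]
 [  -0.      0.     -1.    150.25]
 [   0.      0.      0.      1.  ]] 3.175 88.17658812849268
0.55 [263.2, 120.2, 309.2, 273.9] [[541.0, -217.4], [583.7, -220.7], [575.6, -369.1], [526.9, -365.3]]
```

View pics/w1.png

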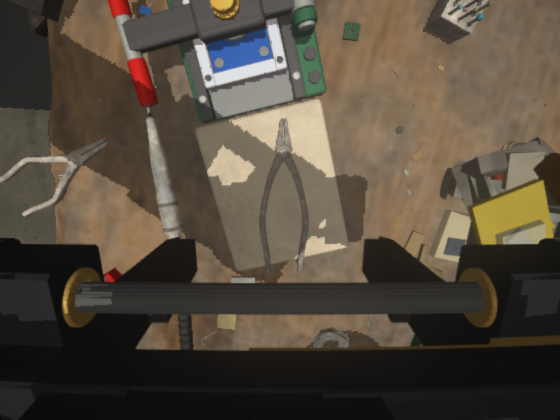

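The wrist picture shows the tongs' tip at (283,121), widest handle points at (263,212) and (307,215), and handle ends at (268,270) and (300,268). The strip behind the board, columns 350-410, is free. I'll grip there. I'll hold them high (tip about 5 mm above their underside) so the opening fingers clear the board when I release them behind it.

Run:
```python
from h import *
np.set_printoptions(precision=1,suppress=True)
T=np.load('T1.npy')
for n,p in dict(tip=(283,121),a=(263,212),b=(307,215),e1=(268,270),e2=(300,268)).items(): print(n,wat(p,18,T)[:2])
for n,p in dict(bTL=(197,130),bTR=(322,99),bBR=(347,247),bBL=(235,271)).items(): print(n,wat(p,13,T)[:2])
tip=wat((283,121),18,T)[:2]; e=(wat((268,270),18,T)+wat((300,268),18,T))[:2]/2
u=(e-tip)/np.linalg.norm(e-tip); mid=(wat((263,212),18,T)+wat((307,215),18,T))[:2]/2
along=tip+u*72; c=mid+u*((along-mid)@u); yaw=np.arctan2(-u[0]*-1,1)
yaw=PI/2+np.arctan2(u[0],-u[1]); print('mid',mid,'c',c,'len',np.linalg.norm(e-tip),'yaw',yaw,u)
r.move_to([*c,70],[PI,0,yaw])
print(r.move_straight([*c,18],vel=60,guard=8), r.current_ee_pos())
r.gripper_close(25); print(r.current_opening(),r.current_grasp_force())
r.move_straight([*c,45],vel=60); print(r.current_opening(),r.current_grasp_force(),r.current_time())
im=r.camera('wrist'); save(im,'w2.png')
```

```text
tip [ 561.3 -220.7]
a [ 535.6 -304. ]
b [ 577.9 -310.3]
e1 [ 535.  -365.8]
e2 [ 567.8 -366.1]
bTL [ 481.6 -222.1]
bTR [ 597.9 -204.1]
bBR [ 617.2 -349.1]
bBL [ 500.1 -366.8]
mid [ 556.8 -307.1] c [ 557.8 -292.6] len 145.64313624116187 yaw 1.502266939169259 [-0.1 -1. ]
False [ 558.  -292.7   18.3]
40.855519302234846 24.35753394078347
40.44103573098264 24.354203711118316 6.0583
```

View pics/w2.png

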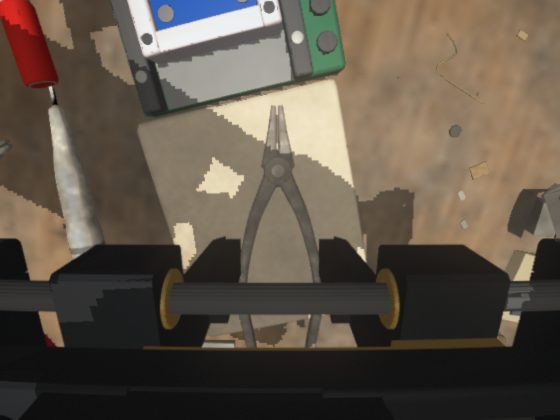

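The tongs are in the grip: pads at columns ~240 and 320, jaws still pointing at the press, force 24 N. Carry them behind the board.

Run:
```python
from h import *
np.set_printoptions(precision=1,suppress=True)
p=np.array(r.current_ee_pos())
r.move_straight([p[0],p[1],70],vel=80)
tgt=[642,-291]
r.move_straight([*tgt,70],rot=[PI,0,PI/2+.142],vel=120)
print(r.current_opening(),r.current_grasp_force(),r.current_wrist_force())
save(r.camera('wrist'),'w3a.png')
print(r.move_straight([*tgt,15.5],vel=50,guard=8),r.current_ee_pos())
r.let_go(); r.dwell(.2); r.move_straight([*tgt,80],vel=100)
r.move_to([600,-310,160],[PI,0,PI/2+.142])
T=pose(); np.save('T3.npy',T); save(r.camera('wrist'),'w3.png')
for d in r.outline_of('wrist','tongs')[:2]:
    m=d['pixels']; cs,_=cv2.findContours(m.astype(np.uint8),0,1); b=cv2.boxPoints(cv2.minAreaRect(max(cs,key=cv2.contourArea)))
    print(d['confidence'],d['bbox'],[wat(q,5,T)[:2].round(1).tolist() for q in b])
print(r.current_time())
```

```text
40.81697816548737 24.35429680524976 [ 0.2 -0.4 -1.1]
False [ 642.2 -291.1   15.9]
0.58 [302.6, 104.5, 347.6, 253.9] [[608.1, -221.6], [652.9, -215.0], [682.3, -362.3], [631.7, -369.4]]
11.0917
```

View pics/w3.png

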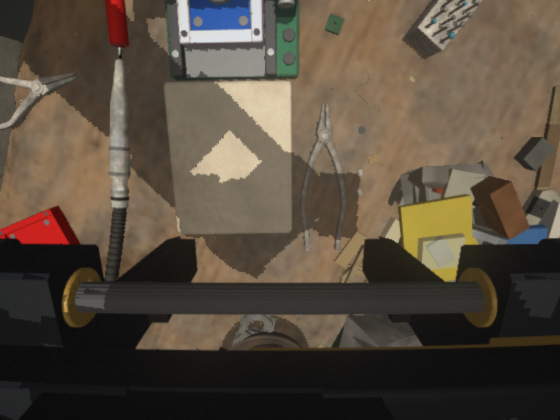

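The tongs lie flat on the bench behind the board (cols 302-347, rows 104-250), about 10 mm clear of it (board edge col 293). Next is the bar: closed fingers tilted 45° forward, hooked under the left red grip, then following the arc.

```bash
sed -i 's/^YAW=.*/YAW=.142; P0=np.array([525.,-140.])/' h.py
cat > bar.py <<'E'
from h import *
np.set_printoptions(precision=1,suppress=True)
t=np.radians(45); A=np.array([np.cos(YAW),np.sin(YAW),0]); Y=np.array([-np.sin(YAW),np.cos(YAW),0]); Z=np.array([0,0,1.])
d=np.cos(t)*A-np.sin(t)*Z; n=np.sin(t)*A+np.cos(t)*Z
rot=Ro.from_matrix(np.c_[n,-Y,d]).as_euler('xyz')
def tcp(a,gap=0,yy=33):
    h=np.r_[W(54-132*np.cos(a),yy),50+132*np.sin(a)]
    return h-n*(16+gap)+15*d
E
python3 - <<'E'
from bar import *
s=tcp(0,4); pre=s-70*d
print(s,pre,rot,[None if r.ik(p,rot) is None else r.ik(p,rot).round(2) if hasattr(r.ik(p,rot),'round') else r.ik(p,rot) for p in (pre,s,tcp(.8),tcp(1.75))])
r.gripper_close(10)
r.move_to(pre+[-20,0,80],rot); r.move_straight(pre,vel=150)
print('in',r.move_straight(s,vel=80,guard=8),r.current_ee_pos(),r.current_time())
save(r.camera('wrist'),'w4.png'); save(cv2.resize(r.camera('side')[200:300,180:330],None,fx=4,fy=4),'s4.png')
E
```

```text
[ 439.6 -118.9   25.3] [ 390.6 -125.9   74.7] [ 3.1 -0.8  0.1] [array([-1.1,  0.4,  2.4,  1.6,  0.7, -1.1]), array([-0.9,  0.6,  2.3,  1.9,  0.7, -1.3]), array([-0.8,  0.3,  2.1,  1.4,  0.6, -0.5]), array([-0.6,  0.4,  1.8,  1.1,  0.5,  0. ])]
in False [ 439.5 -119.    25.6] 15.275
```

View pics/s4.png

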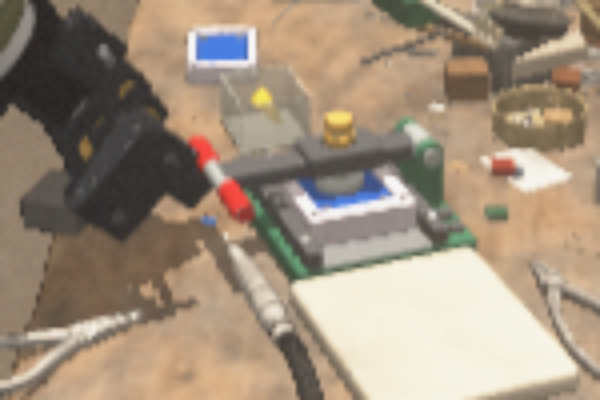

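The fingers reach under the handle (side-crop 200,180) and nothing is displaced. Swing the bar.

Run:
```python
from bar import *
for a in (0,.2,.4,.6,.8,1.0,1.2,1.4,1.55,1.7,1.78):
    r.move_straight(tcp(a),vel=70); 
    if a in(0.2,.8,1.4,1.7): print(a,r.current_wrist_force(),r.current_time())
r.dwell(.3)
r.move_straight(tcp(1.78)-60*d,vel=120)
save(cv2.resize(r.camera('side')[180:300,180:360],None,fx=4,fy=4),'s5.png'); print(r.current_time())
```

```text
0.2 [-7.7 -1.6 -1.1] 16.15
0.8 [-1.2 -0.7 -0.9] 17.725
1.4 [ 0.   0.5 -0.3] 19.3
1.7 [-0.2 -0.2  1.1] 20.1667
21.4667
```

View pics/s5.png

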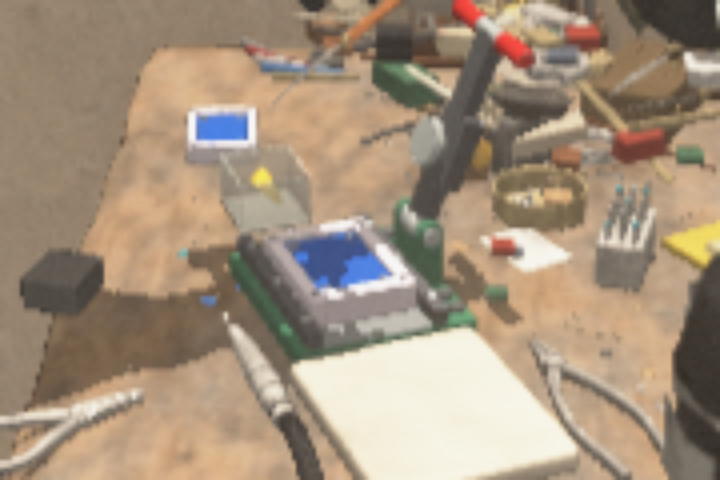

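The bar stands back (handle at crop 495,30, foot facing us), the frame is still in the press, and the tongs are clear of the board. Now push the frame from its left end.

```bash
cat > push.py <<'E'
from bar import *
R=[PI,0,YAW-PI]
E
python3 - <<'E'
from push import *
p=np.array(r.current_ee_pos()); r.move_straight(p-60*d,vel=150)
print(r.ik([*W(-6,82),20],R))
r.move_to([*W(-6,82),125],R); r.move_straight([*W(-6,82),19.5],vel=80,guard=10)
print(r.current_ee_pos(),r.current_wrist_force())
hit=r.move_straight([*W(-6,50),19.5],vel=25,guard=1.0); q=np.array(r.current_ee_pos()); print(hit,q,'press y',(q[:2]-P0)@Y[:2],r.current_time())
save(r.camera('wrist'),'w6.png')
E
```

```text
[-0.3  0.6  1.7  0.   0.9 -2.1]
[507.6 -59.7  19.9] [ 0.2 -0.1  0.4]
True [509.8 -77.2  19.2] press y 64.29347587459947 26.1833
```

View pics/w6.png

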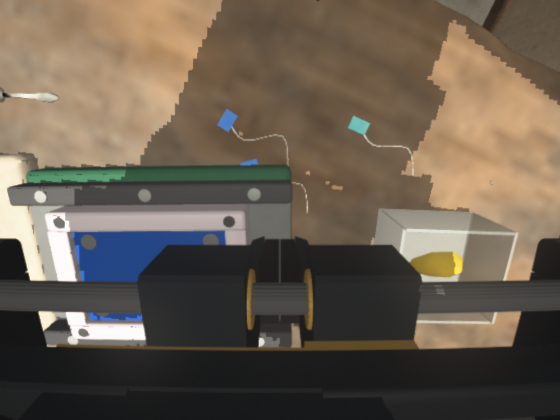

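The fingers touch the frame's left end (frame edge at col ~245, centred between the rails) and the box is clear. Push 147 mm.

Run:
```python
from push import *
print(r.move_straight([*W(-6,-20),19.5],vel=50,guard=30),r.current_wrist_force())
print(r.move_straight([*W(-4,-82),19.5],vel=40,guard=30),r.current_wrist_force())
r.move_straight([*W(-6,-70),19.5],vel=50); r.move_straight([*W(-6,-70),110],vel=100)
r.move_to([*W(-100,-110),190],R); T=pose(); save(r.camera('wrist'),'w7.png')
for q,z in (('mould_frame',33),('solder_board',13)):
  for o in r.outline_of('wrist',q)[:2]: print(q,o['confidence'],o['bbox'])
b=r.camera('top'); save(cv2.resize(b[150:270,210:380],None,fx=4.5,fy=4.5,interpolation=2),'t7.png'); print(r.current_time())
for q,z in (('mould_frame',35),('solder_board',13),('tongs',10)):
  for o in r.outline_of('top',q)[:4]:
    cs,_=cv2.findContours(o['pixels'].astype(np.uint8),0,1); m=cv2.minAreaRect(max(cs,key=cv2.contourArea))
    c=at('top',m[0],z)[:2]-P0; print(q,o['confidence'],'press xy',c@A[:2],c@Y[:2],o['bbox'])
```

```text
False [-0.4  2.1  2.2]
False [-0.8  0.9 -0.3]
mould_frame 0.88 [124.2, 33.7, 198.7, 120.8]
solder_board 0.59 [182.9, 221.3, 313.5, 246.3]
solder_board 0.31 [313.0, 226.5, 441.5, 319.0]
32.0167
mould_frame 0.78 press xy -1.7685113704866424 261.5557209241012 [150.0, 225.1, 180.0, 248.7]
mould_frame 0.66 press xy -211.47989868825323 -226.13376576543618 [355.2, 267.0, 383.9, 303.8]
mould_frame 0.45 press xy 18.275891995192318 -180.0601637754064 [330.4, 193.9, 342.9, 205.8]
mould_frame 0.45 press xy 188.54893553461227 -16.37044479182027 [247.9, 133.7, 276.7, 155.2]
solder_board 0.87 press xy 22.29466280237879 -205.98399044353374 [288.5, 182.8, 354.6, 223.1]
tongs 0.58 press xy 16.527546476463993 -178.7994934749821 [327.7, 191.2, 342.6, 207.4]
tongs 0.5 press xy 91.60061790272391 -167.13778668537043 [293.6, 161.9, 350.9, 182.0]
```

View pics/t7.png

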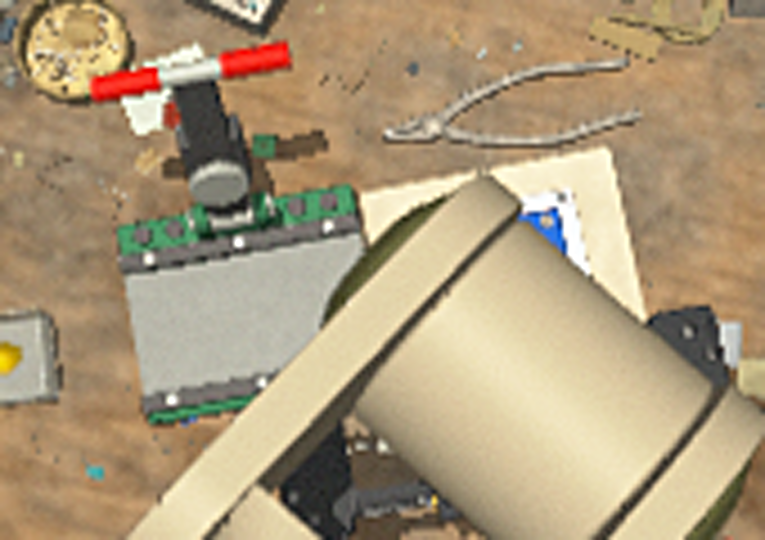

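The frame is on the board but the arm hides it (rim corner at 575,195). I'll step aside for a clear view.

Run:
```python
from push import *
r.move_to([*W(-6,60),200],R) 
b=r.camera('top'); save(cv2.resize(b[150:270,210:380],None,fx=4.5,fy=4.5,interpolation=2),'t8.png'); print(r.current_time())
for q,z in (('mould_frame',33),('solder_board',13),('tongs',10)):
  for o in r.outline_of('top',q)[:3]:
    cs,_=cv2.findContours(o['pixels'].astype(np.uint8),0,1); m=cv2.minAreaRect(max(cs,key=cv2.contourArea))
    c=at('top',m[0],z)[:2]-P0; print(q,o['confidence'],'press xy',c@A[:2],c@Y[:2],m[1:],o['bbox'])
```

```text
33.0167
mould_frame 0.78 press xy 0.308206521648799 -143.34872944766275 ((28.43684196472168, 38.242645263671875), 78.69007110595703) [300.9, 192.6, 345.2, 221.7]
mould_frame 0.74 press xy -211.45312700292624 -227.79834407468567 ((30.135602951049805, 22.405166625976562), 58.392494201660156) [353.3, 266.8, 384.2, 301.7]
mould_frame 0.47 press xy -3.1776738797221427 245.47133616538986 ((16.544612884521484, 15.10024356842041), 23.198589324951172) [160.7, 229.0, 178.1, 246.2]
solder_board 0.98 press xy -1.9868988300350132 -145.31936611283322 ((46.8707160949707, 58.48089599609375), 79.3803482055664) [290.2, 183.9, 353.9, 238.4]
solder_board 0.55 press xy 120.46358474383325 15.03397119609102 ((26.139436721801758, 44.058921813964844), 80.53767395019531) [227.8, 161.1, 270.0, 190.6]
tongs 0.73 press xy 92.27695048844141 -165.85650383217074 ((17.59069061279297, 54.0872688293457), 80.53767395019531) [291.4, 163.0, 353.2, 184.0]
tongs 0.62 press xy 197.17928017336044 -14.707502625197966 ((26.210947036743164, 14.426180839538574), 28.300758361816406) [251.3, 133.8, 274.5, 158.4]
```

View pics/t8.png

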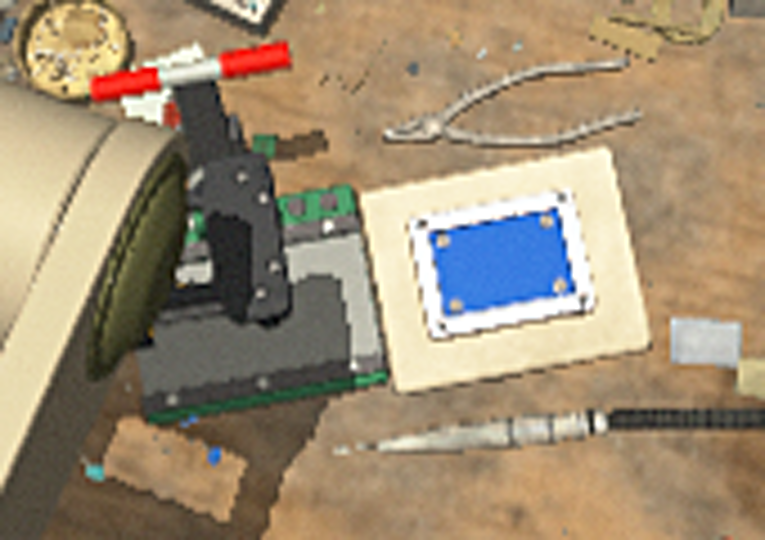

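The frame lies square and central on the board (410-595, 190-340), within about 3 mm of its middle. The tongs are clear of the board and the bar is back. Handing in.

```bash
python3 -c "
from bench import r
print(r.finish_job())"
```

```text
the job is handed in; nothing more can be done
None
```

The job is handed in, with no verdict returned: the last picture shows the mould frame square on the soldering board, within about 3 mm of its middle. It also shows the tongs flat on the bench clear of board and press, and the bar standing back.

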